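# Gauge the air ring and set the fan

## Robot

A 6-joint arm with a two-finger parallel gripper is mounted at the origin on the work surface. World frame = base frame: x ahead of the robot, y to its left, z up, the work surface at z = 0. Lengths are in m, angles in rad, forces in N, time in s.
With the tool pointing down it reaches from about 0.375 to 0.9 m from the base axis. Payload 3.1 kg.
Tool frame: the origin (TCP) lies at the centre of the arm's flange, where the gripper is bolted on; the fingertips stand 173 mm ahead of it and the grasp point (between the pads) lies 155 mm ahead of it; z points along the fingers, y is the line along which they close (so a half turn about z gives the same grasp; the last joint's range is limited). The gripper opens to 85 mm and grips with 20 to 120 N. Pads are 22 mm wide; open, the fingers measure 114 mm over their backs; the gripper's body (76 mm by 85 mm) begins 54 mm behind the grasp point. The pads swing forward as they close: fully open they stand 13 mm farther back than shut.
Start: joints at [1.095, 0.527, 1.433, -0, 1.181, -0.178], TCP at [0.183, 0.598, 0.405] pointing down, gripper open.
Joint ranges: [-3.08, 3.08], [-0.75, 2.2], [0.22, 2.44], [-1.43, 4.57], [0, 2.65], [-2.85, 2.85]. Speed limits (rad/s): [2.79, 2.79, 3.14, 3.14, 3.14, 3.14].

## Interface

Orientations are given as a unit quaternion [x, y, z, w].
In Python, from station import * gives the robot as it stands.
- The arm moves only by the shell command python3 -m jog 'ROWS' [OPENING] [FORCE]. ROWS is a JSON object of lists of equal length, an entry for each row: "linear": the shift along the world's x, y, z in mm, a list of three; "turn": the turn about the world's z in units of 5 degrees (1.0 is 5 degrees). A call has 1 to 12 rows; each row shifts and turns the commanded pose from where the row before left it; what a row does not reach is not made up. A row lasts 1/8 s, in which the tool goes at most 62.5 mm and 10.7 degrees, less where a joint would pass 70% of its speed; a pose out of reach is approached as far as the arm can. A call is refused whole if a number of a shift passes 62.5 or a number of a turn 1, either way. A call with a gripper value outside its range is refused whole. OPENING is the opening, from 0 (shut) to 1 (fully open), set as the call begins (- or left out, the last holds). The fingers move at their own pace and stop on an object; FORCE is the grip in N (left out, the last holds). Time passes only in rows, so rows that do not move let the fingers close. It gives the time, the measured TCP pose, the force, the opening and the grip force at its end, in the units of the state.
- sense(): the state, without advancing time (a new reading comes with each control period).
- snapshot(name): name is "side" or "top"; returns the picture (400x640x3 uint8, red, green, blue); there is no depth.
- get_calibration(name): a dict with "fx", "fy", "cx", "cy" (pixels), "dist_coeffs" ([k1, k2, p1, p2, k3] as OpenCV has them; the pictures are not rectified), "world_to_cam" (4x4, takes a point from world to camera coordinates). Camera axes: x right, y down, z forward; pixel columns grow to the right and rows downward; lengths in m; the calibration is good to about 2 mm. A picture is of the moment at which its call begins. get_calibration takes no time and is no camera call.
- sign_off(): hands the job in; it is judged then, once.
The state is a dict: "t": time; "q": joint angles; "qd": joint speeds; "tau": joint torques, N m; "tcp_pos": TCP position; "tool_rot": TCP orientation; "force": force on the tool from outside, world axes, zero at the start; "ft_torque": the same for the moment, N m; "finger_gap": opening from 0.0 (shut) to 1.0 (fully open); "gripper_force": force on a finger pad.
Only numpy, scipy, OpenCV 4.12 (cv2) and the standard library are available. Lean on these libraries where they do the work, as an engineer would, in place of code of your own. Each camera call takes 0.05 s, during which the arm holds its last target. There are 200 camera calls.

## Task

Take the air ring that lies on the clipboard and slide it gently, without letting it drop or forcing it, down the tapered gauge until it stops, and leave it sitting level there; the spare ring stays in the blue tray. Read the black band at which it stops, then lift the clear cover on the fan control box and flip the toggle from the middle to the left as seen from the robot (small dot) if the ring stopped at the upper band, or to the right (large dot) if it stopped at the lower band. Close the cover again, and do not disturb the other things on the bench.

Things in the scene. Friction and masses are not known exactly. Their poses are not given: they have to be found in the camera images.
- gauge: bare steel tapered mandrel on a dark steel disc (80 mm across, 12 mm thick), screwed down. Origin: centre of the disc's underside, on the bench; z up along the mandrel. Its radius is 18 mm at 20 mm above the bench and shrinks evenly, 0.14 mm per mm, to 9.6 mm at 80 mm; then a rounded nose to 86 mm
- upper_band (a point): on the gauge's axis, 63 mm above the bench, at the top edge of the upper of two broad black bands (6 mm high) on the mandrel; the mandrel is 24 mm across here, and the underside of a ring of 24 mm bore stops here, within 2 mm
- lower_band (a point): on the gauge's axis, 41 mm above the bench, at the top edge of the lower black band; the mandrel is 30 mm across here, and the underside of a ring of 30 mm bore stops here, within 2 mm
- gauge_nose (a point): the top of the gauge's nose, on its axis, 86 mm above the bench
- ring_a: one of two grey plastic air rings, alike outside: outer diameter 50 mm, 14 mm high, about 30 g. One has a 24 mm bore, the other 30 mm; which is which is not told. One lies flat on the clipboard (the one to gauge), the other in the blue tray (the spare); they trade places from run to run. Origin: centre of its underside; z: its axis, up
- ring_b: one of two grey plastic air rings, alike outside: outer diameter 50 mm, 14 mm high, about 30 g. One has a 24 mm bore, the other 30 mm; which is which is not told. One lies flat on the clipboard (the one to gauge), the other in the blue tray (the spare); they trade places from run to run. Origin: centre of its underside; z: its axis, up
- clipboard: brown clipboard with a paper form, 235 mm (its x) by 165 mm (its y), its upper face 4 mm above the bench, a low steel clip (16 mm high) at its far (+x) end; fixed. Origin: centre of its underside
- tray_floor (a point): centre of the inner floor (4 mm above the bench) of the small open blue plastic tray that holds the spare ring: 110 by 130 mm outside, 45 mm high, walls 4 mm; fixed
- fanbox: fan control box, grey and white, 134 mm (its x) by 154 mm (its y), flat top 80 mm above the bench; fixed. Origin: centre of its underside, below the toggle; x points away from the robot, y to the left as the robot sees it, z up. A clear cover with grey rims closes over a steel toggle; a small white dot lies left of the toggle (34 mm, +y), a large one right (-y)
- cover (a joint): angle of the clear cover: 0 closed, 1.75 rad fully open (tipped up and slightly back, away from the robot). A hollow box open below: 80 mm long (fan box's x), 50 mm wide (y), 36 mm high, 3 mm walls, 60 g; it can be pinched from above by its two side walls, across its width. The stiff hinge (0.05 N m) keeps it at any angle where it is left
- cover_hinge (a point): the middle of the cover's hinge line, 42 mm behind the toggle (fan box +x), level with the box's top (80 mm above the bench); the line runs along the fan box's y. The axes turn with the cover; when closed they are the fan box's axes
- cover_grip (a point): point midway between the cover's two side walls near its front end, for pinching: with the cover closed 62 mm from the hinge towards the robot and 22 mm above the box's top; moves with the cover
- fan_switch (a joint): angle of the toggle: 0 upright in the middle (off), +0.45 rad leaning fully to the left (fan box +y, small dot), -0.45 rad fully to the right (-y, large dot). Held by friction (0.03 N m, about 1 N at the tip): it stays where it is left
- switch_tip (a point): tip of the toggle, a steel bat 9 mm thick at its end that stands 31 mm above the box's top and pivots at the level of the top
- tape: white roll of tape lying flat, 90 mm diameter, 24 mm high; a bystander, loose. Origin: its underside's centre
- water: clear water bottle, 66 mm diameter, 200 mm high; a bystander, loose. Origin: its underside's centre
- driver: screwdriver lying flat; a bystander, loose. Origin: its underside's centre
- mug: white mug, 80 mm diameter, 92 mm high; a bystander, loose. Origin: its underside's centre
- screwjar: glass jar of 54 mm diameter, 60 mm high; a bystander, loose. Origin: its underside's centre
- spanner: spanner lying flat; a bystander, loose. Origin: its underside's centre
- caliper: calliper lying flat, 200 mm long; a bystander, loose. Origin: its underside's centre
Things that resemble listed ones, but are neither listed nor needed, are in the scene too. What is shaped like the gauge but yellow is not meant.

How it is judged:
On the way, in this order (a step that is already met when the one before it is completed fails the run):
1. the ring from the clipboard sits on the gauge at the band of its bore, level and let go (((horizontal distance between ring_a and gauge below 0.006 m and z of ring_a in the frame of gauge between 0.0579 and 0.0679 m and angle between ring_a's own z axis and vertical below 0.12 rad and linear speed of ring_a below 0.02 m/s and horizontal distance between ring_b and tray_floor below 0.06 m and height (world z) of ring_b below 0.02 m and contact force between the fingers and ring_a below 0.05 N) or (horizontal distance between ring_b and gauge below 0.006 m and z of ring_b in the frame of gauge between 0.0364 and 0.0464 m and angle between ring_b's own z axis and vertical below 0.12 rad and linear speed of ring_b below 0.02 m/s and horizontal distance between ring_a and tray_floor below 0.06 m and height (world z) of ring_a below 0.02 m and contact force between the fingers and ring_b below 0.05 N))), for 0.2 s.
2. the clear cover is lifted well open (over 1.2 rad) (value of joint cover above 1.2 rad), for 0.1 s.
3. with the cover open, the toggle is flipped to the side of the ring's band (((horizontal distance between ring_a and gauge below 0.006 m and z of ring_a in the frame of gauge between 0.0579 and 0.0679 m and angle between ring_a's own z axis and vertical below 0.12 rad and linear speed of ring_a below 0.02 m/s and horizontal distance between ring_b and tray_floor below 0.06 m and height (world z) of ring_b below 0.02 m and value of joint fan_switch above 0.35 rad and value of joint cover above 1 rad) or (horizontal distance between ring_b and gauge below 0.006 m and z of ring_b in the frame of gauge between 0.0364 and 0.0464 m and angle between ring_b's own z axis and vertical below 0.12 rad and linear speed of ring_b below 0.02 m/s and horizontal distance between ring_a and tray_floor below 0.06 m and height (world z) of ring_a below 0.02 m and value of joint fan_switch below -0.35 rad and value of joint cover above 1 rad))), for 0.2 s.
4. the cover is closed (value of joint cover below 0.1 rad), for 0.2 s.
At the end, for the whole second after the job is handed in: Clipboard ring on the gauge within 6 mm of its axis, its underside within 5 mm of its band's top edge, tilt under 0.12 rad, still; spare in the tray; toggle over 0.35 rad to the left for the upper band or right for the lower; cover under 0.10 rad (((horizontal distance between ring_a and gauge below 0.006 m and z of ring_a in the frame of gauge between 0.0579 and 0.0679 m and angle between ring_a's own z axis and vertical below 0.12 rad and linear speed of ring_a below 0.02 m/s and horizontal distance between ring_b and tray_floor below 0.06 m and height (world z) of ring_b below 0.02 m and value of joint fan_switch above 0.35 rad) or (horizontal distance between ring_b and gauge below 0.006 m and z of ring_b in the frame of gauge between 0.0364 and 0.0464 m and angle between ring_b's own z axis and vertical below 0.12 rad and linear speed of ring_b below 0.02 m/s and horizontal distance between ring_a and tray_floor below 0.06 m and height (world z) of ring_a below 0.02 m and value of joint fan_switch below -0.35 rad)) and value of joint cover below 0.1 rad); the robot touches nothing.
It fails at once if a ring drops down the gauge (faster than 0.4 m/s) ((horizontal distance between ring_a and gauge below 0.012 m and z of ring_a in the frame of gauge below 0.095 m and linear speed of ring_a above 0.4 m/s) or (horizontal distance between ring_b and gauge below 0.012 m and z of ring_b in the frame of gauge below 0.095 m and linear speed of ring_b above 0.4 m/s)).
It fails at once if a ring is forced onto the gauge (wedged with over 70 N against the taper, a push of about 25 N) (contact force between any of ring_a, ring_b and gauge above 70 N).
It fails at once if the spare ring is moved as well (distance of each of ring_a, ring_b from where it was at the start of the episode above 0.03 m).
It fails at once if a bystander is pushed more than 30 mm or knocked over (distance of any of tape, water, driver, mug, screwjar, spanner, caliper from where it was at the start of the episode above 0.03 m or angle between any of water, mug, screwjar's own z axis and vertical above 0.5 rad).
It also fails if it takes over 72 s, if anything falls off the work surface, if the arm or the gripper's body presses on something with over 40 N, if the wrist force passes 120 N, or if a joint passes its speed limit or range.

## Working session

There is one attempt and no reset: what is moved stays moved. The work goes in short steps, Python scripts to look and compute and a shell command to move; the robot and the scene stay as the last step left them, time stands still between calls to the robot, and variables do not carry over. Pictures are saved under pics/ and viewed, at most 10 in all, crops included, and the job is handed in when it is done.

```bash
mkdir -p pics; cat > h.py <<'E'
from station import *
import numpy as np, cv2
def save(n,f):
    im=snapshot(n); cv2.imwrite('pics/'+f,im[:,:,::-1]); return im
def ray(n,u,v):
    c=get_calibration(n);K=np.array([[c['fx'],0,c['cx']],[0,c['fy'],c['cy']],[0,0,1]])
    p=cv2.undistortPoints(np.array([[[u,v]]],float),K,np.array(c['dist_coeffs'],float))[0,0]
    T=np.array(c['world_to_cam']);R=T[:3,:3];o=-R.T@T[:3,3];d=R.T@np.array([p[0],p[1],1]);return o,d
def at(n,u,v,z):
    o,d=ray(n,u,v);return (o+d*(z-o[2])/d[2])
def proj(n,P):
    c=get_calibration(n);K=np.array([[c['fx'],0,c['cx']],[0,c['fy'],c['cy']],[0,0,1]])
    T=np.array(c['world_to_cam']);r=cv2.Rodrigues(T[:3,:3])[0]
    return cv2.projectPoints(np.array(P,float).reshape(-1,3),r,T[:3,3],K,np.array(c['dist_coeffs'],float))[0][:,0]
E
python3 - <<'E'
from h import *
for n in('top','side'):
    im=save(n,n+'0.png'); print(n,ray(n,320,200))
s=sense();print(s)
E
```

```text
top (array([ 0.41580619, -0.04887686,  1.20640534]), array([ 0.09477361, -0.0111486 , -0.99546126]))
side (array([ 0.34838376, -0.63629005,  0.72136862]), array([ 0.14829445,  0.69969531, -0.69899965]))
{'t': 0.1, 'q': array([ 1.09549696e+00,  5.28376480e-01,  1.43380347e+00,  2.14389437e-05,
        1.18137518e+00, -1.78496665e-01]), 'qd': array([-1.51086428e-03,  5.73975373e-05, -3.35416161e-03, -1.23159774e-03,
        1.47592530e-03,  3.36986757e-04]), 'tau': array([-4.24687978e-04, -4.43305314e+01, -1.78585339e+01, -2.97769484e-04,
        3.95158888e-03,  2.16582592e-06]), 'tcp_pos': array([0.1826106 , 0.59739716, 0.40381979]), 'tool_rot': array([ 1.47861206e-01,  9.89007634e-01, -9.26092532e-04, -3.24470563e-04]), 'force': array([ 0.54123296,  0.86587963, -0.40265691]), 'ft_torque': array([-1.00614893e-03,  1.46987787e-02, -2.04637695e-05]), 'gripper_force': 0.0, 'finger_gap': 0.9983308458535987}
```

View pics/top0.png

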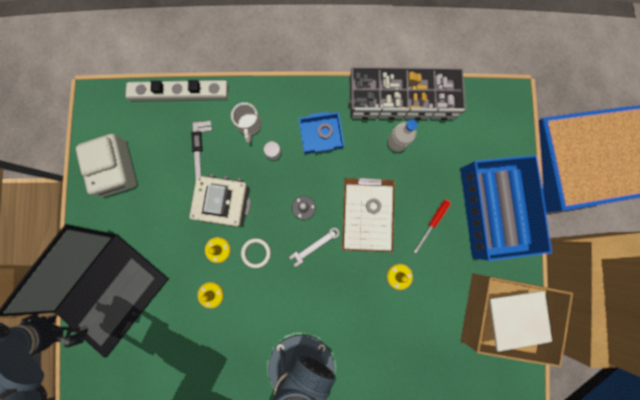

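View pics/side0.png

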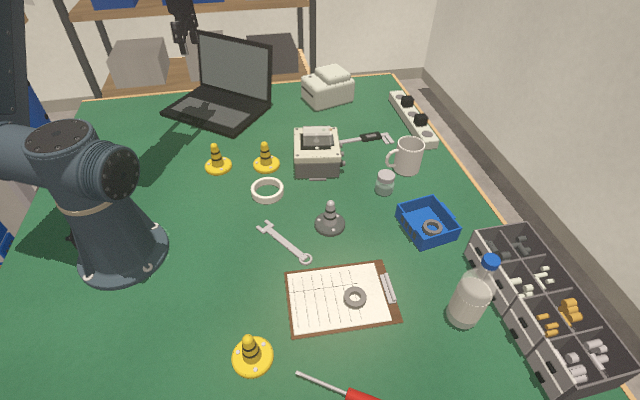

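Top view: gauge at (303,208), clipboard ring at (373,206), fan box at (219,201). In the side view they are at (330,215), (355,297) and (317,150). I'll zoom in next.

```bash
python3 - <<'E'
from h import *
a=cv2.imread('pics/top0.png');b=cv2.imread('pics/side0.png')
def c(im,u,v,w,h,W,H): return cv2.resize(im[v:v+h,u:u+w],(W,H),interpolation=cv2.INTER_CUBIC)
t=np.hstack([c(a,283,188,40,50,240,300),c(a,353,186,40,50,240,300),c(a,186,170,64,60,320,300)])
s=np.hstack([c(b,305,190,50,60,250,300),c(b,330,275,50,60,250,300),c(b,285,120,60,60,300,300)])
cv2.imwrite('pics/m.png',np.vstack([t,s]))
print('ring',at('top',373,206,.018),at('side',355,297,.011))
print('gauge',at('top',303,208,.012),at('side',331,201,.086))
E
```

```text
ring [ 0.50930756 -0.23261152  0.018     ] [ 0.51272918 -0.23438488  0.011     ]
gauge [ 0.50370002 -0.00739444  0.012     ] [ 0.5087891  -0.00896851  0.086     ]
```

View pics/m.png

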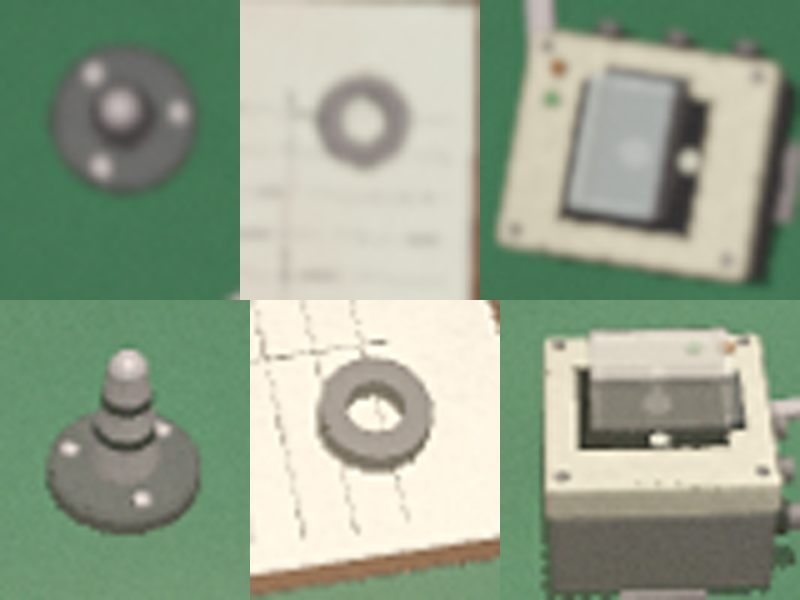

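Zoomed: the ring's bore is about 0.47 of its outer diameter, which suggests the 24 mm ring (to be confirmed at the gauge). In the full top frame, the gauge disc centre is at (303.3,207.3) and the ring centre at (373.3,205.8). The fan box corners are visible with the cover closed.

```bash
python3 - <<'E'
from h import *
from scipy.spatial.transform import Rotation as R
print('ring',at('top',373.25,205.75,.018),at('side',330+(375-250)/5-.5,275+(407-300)/5-.5,.018))
print('gauge',at('top',303.25,207.3,.012),at('side',305+124/5-.5,190+(469-300)/5-.5,.012),at('side',305+126/5-.5,190+(352-300)/5-.5,.085))
for n,pts in(('top',[(530,28),(782,68),(750,282),(497,243)]),('side',[(544,337),(760,337),(783,486),(545,492)])):
    o=(480,0,186,170) if n=='top' else (500,300,285,120)
    P=np.array([at(n,o[2]+(x-o[0]+.5)/5-.5,o[3]+(y-o[1]+.5)/5-.5,.08) for x,y in pts])[:,:2]
    print(n,P.round(4).tolist(),P.mean(0),[(np.linalg.norm(P[i]-P[i-1])).round(4) for i in range(4)])
    d=[np.roll(P,-1,0)-P][0];print(np.degrees(np.arctan2(d[:,1],d[:,0])))
s=sense();print(R.from_quat(s['tool_rot']).as_matrix().round(3))
E
python3 -m jog '{"linear":[[30,-40,0],[30,-50,0],[30,-50,0],[30,-50,0],[30,-50,0],[30,-50,0],[30,-50,0],[30,-50,0],[25,-50,0],[20,-55,0],[20,-55,0],[20,-55,0]],"turn":[0,0,0,0,0,0,0,0,0,0,0,0]}' 1 20
```

```text
ring [ 0.51011245 -0.23343177  0.018     ] [ 0.5107708  -0.23553586  0.018     ]
gauge [ 0.50596104 -0.00819638  0.012     ] [ 0.50501472 -0.01469523  0.012     ] [ 0.50677173 -0.00360471  0.085     ]
top [[0.6005, 0.3224], [0.5751, 0.1652], [0.4442, 0.1826], [0.4678, 0.3388]] [0.52188858 0.25223542] [np.float64(0.1338), np.float64(0.1592), np.float64(0.1321), np.float64(0.158)]
[-99.18129379 172.45015143  81.40846817  -7.04857021]
side [[0.469, 0.3379], [0.6002, 0.3126], [0.5778, 0.164], [0.4461, 0.1843]] [0.52325232 0.24967051] [np.float64(0.1553), np.float64(0.1336), np.float64(0.1503), np.float64(0.1333)]
[-10.91909322 -98.55800982 171.24591262  81.52656007]
[[-0.956  0.292 -0.001]
 [ 0.292  0.956 -0.002]
 [ 0.    -0.002 -1.   ]]
t: 1.6
tcp_pos: [0.508, -0.0092, 0.4045]
tool_rot: [0.148, 0.989, 0.0, -0.0]
force: [-0.1, 0.7, -0.1]
finger_gap: 1.006
gripper_force: 0.0
```

```bash
python3 -m jog '{"linear":[[1,-55,0],[1,-55,-10],[0.5,-55,-20],[0,-45,-35],[0,-15,-55],[0,0,-50],[0,0,-35],[0,0,-10],[0,0,-5],[0,0,-5],[0,0,-3],[0,0,0]],"turn":[0,0,0,0,0,0,0,0,0,0,0,0]}' 1 20
python3 - <<'E'
from h import *
a=cv2.resize(save('top','x.png')[166:246,333:413],(400,400),interpolation=2)
b=cv2.resize(save('side','x2.png')[255:335,315:395],(400,400),interpolation=2)
cv2.imwrite('pics/g.png',np.hstack([a,b])[:,:,::-1])
E
```

```text
t: 3.1
tcp_pos: [0.5104, -0.2324, 0.1773]
tool_rot: [0.148, 0.989, -0.0, 0.0]
force: [0.2, -0.1, 1.1]
finger_gap: 0.999
gripper_force: 0.0
```

View pics/g.png

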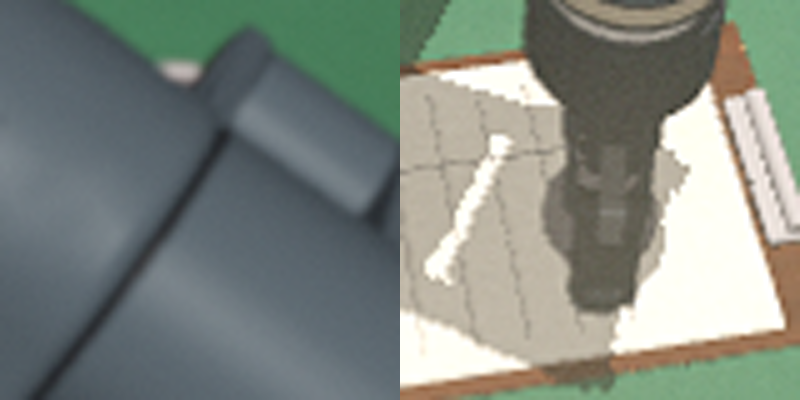

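The side view shows the fingers straddling the ring, which sits at about (600,220) in the crop. Closing next.

```bash
python3 -m jog '{"linear":[[0,-1,-2],[0,0,0],[0,0,0],[0,0,0],[0,0,0],[0,0,0],[0,0,0],[0,0,0]],"turn":[0,0,0,0,0,0,0,0]}' 0 30
```

```text
t: 4.2
tcp_pos: [0.5103, -0.2334, 0.175]
tool_rot: [0.148, 0.989, -0.0, 0.0]
force: [-0.9, -0.1, 6.0]
finger_gap: 0.564
gripper_force: 31.4
```

```bash
python3 -m jog '{"linear":[[0,0,5],[0,0,30],[0,0,45],[0,20,35],[-1,45,0],[-1,50,0],[-1,50,0],[-1,40,0],[0,14,0],[0,5,0],[0,0,0],[0,0,0]],"turn":[0,0,0,0,0,0,0,0,0,0,0,0]}'
python3 - <<'E'
from h import *
a=cv2.resize(save('top','y1.png')[178:238,273:333],(400,400),interpolation=2)
b=cv2.resize(save('side','y2.png')[165:245,290:370],(400,400),interpolation=2)
cv2.imwrite('pics/g2.png',np.hstack([a,b])[:,:,::-1])
E
```

```text
t: 5.7
tcp_pos: [0.5066, -0.0105, 0.2897]
tool_rot: [0.149, 0.989, -0.0, 0.0]
force: [0.8, -0.9, -0.2]
finger_gap: 0.561
gripper_force: 31.2
```

View pics/g2.png

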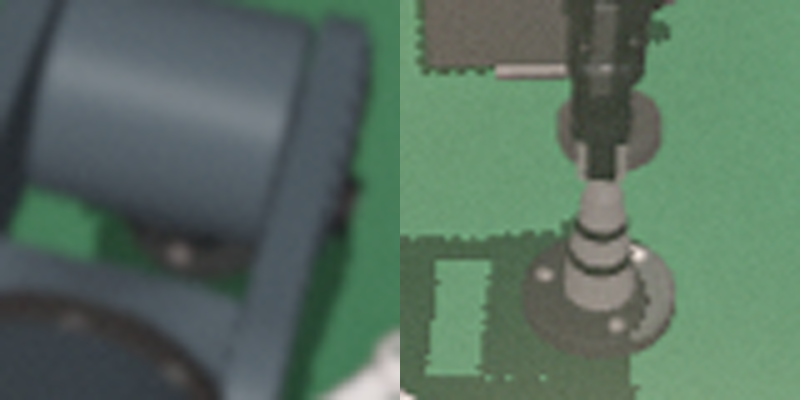

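Side view: the held ring spans crop x 558–663, with its bottom at y≈172. The gauge's disc spans x 525–675 and the mandrel foot 567–635. I'll compare these with projections.

```bash
python3 - <<'E'
from h import *
th=np.linspace(0,2*np.pi,90)
def circ(x,y,z,r): return np.c_[x+r*np.cos(th),y+r*np.sin(th),0*th+z]
def crop(P):
    p=proj('side',P);return (p[:,0]-290+.5)*5-.5+400,(p[:,1]-165+.5)*5-.5
def rng(n,*c):
    u,v=crop(np.vstack([circ(*k) for k in c]));print(n,u.min().round(1),u.max().round(1),v.min().round(1),v.max().round(1))
rng('ring',(.5066,-.0105,.119,.025),(.5066,-.0105,.133,.025))
rng('disc',(.506,-.009,.012,.04))
rng('disc both',(.506,-.009,.012,.04),(.506,-.009,.0,.04))
rng('foot',(.506,-.009,.014,.018))
rng('b41',(.506,-.009,.041,.015)); rng('b63',(.506,-.009,.063,.012))
rng('nose+10mm x',(.516,-.009,.063,.012)); rng('+10y',(.506,.001,.063,.012))
E
```

```text
ring 552.4 659.0 78.3 172.0
disc 520.3 675.5 229.4 344.4
disc both 520.3 675.5 229.4 359.9
foot 563.1 633.0 257.0 308.8
b41 569.6 629.0 225.1 268.2
b63 576.2 624.5 198.8 233.3
nose+10mm x 595.8 644.0 196.0 230.4
+10y 571.9 619.9 185.0 219.0
```

```bash
python3 -m jog '{"linear":[[-1.5,2,-10],[0,0,-10],[0,0,-5],[0,0,-4],[0,0,-3],[0,0,-3],[0,0,-2],[0,0,-2],[0,0,0]],"turn":[0,0,0,0,0,0,0,0,0]}'
```

```text
t: 6.92
tcp_pos: [0.5047, -0.0073, 0.2506]
tool_rot: [0.148, 0.989, -0.0, -0.0]
force: [-0.4, -0.9, -0.3]
finger_gap: 0.565
gripper_force: 31.2
```

```bash
python3 -m jog '{"linear":[[0,0,-2],[0,0,-2],[0,0,-1],[0,0,0]],"turn":[0,0,0,0]}'; python3 - <<'E'
from h import *
b=cv2.resize(save('side','z2.png')[165:245,290:370],(600,600),interpolation=2)
cv2.imwrite('pics/g3.png',b[:,:,::-1])
E
```

```text
t: 7.42
tcp_pos: [0.5047, -0.0073, 0.2456]
tool_rot: [0.148, 0.989, 0.0, -0.0]
force: [-0.4, 0.2, 0.1]
finger_gap: 0.563
gripper_force: 31.2
```

View pics/g3.png

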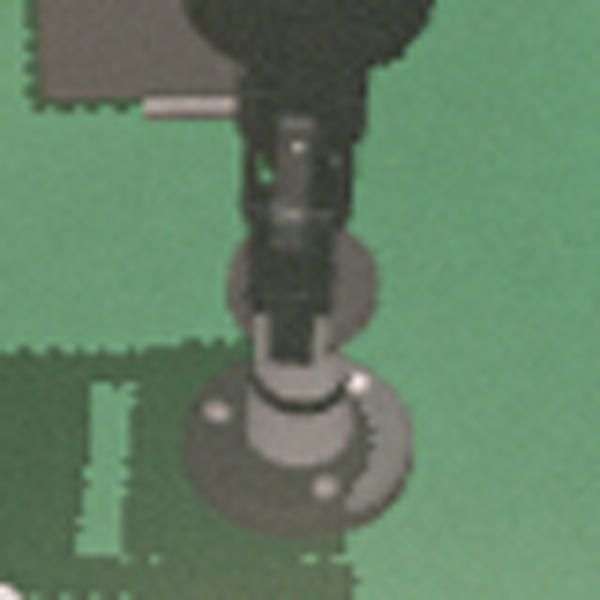

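The ring is around the mandrel and centred: ring centre x≈303, disc 299, which matches the expected perspective offset. The lower band is visible at y≈400. Next I lower it slowly.

```bash
for i in 1 2; do python3 -m jog '{"linear":[[0,0,-1],[0,0,-1],[0,0,-1],[0,0,-1],[0,0,0]],"turn":[0,0,0,0,0]}' | egrep 'pos|^force|grip'; done;python3 -m jog '{"linear":[[0,0,-1],[0,0,0]],"turn":[0,0]}' | egrep 'pos|^force|grip'
```

```text
tcp_pos: [0.5047, -0.0073, 0.2416]
force: [0.0, 0.8, -0.8]
gripper_force: 31.2
tcp_pos: [0.5049, -0.0072, 0.2377]
force: [0.3, 1.4, -0.3]
gripper_force: 31.2
tcp_pos: [0.5049, -0.0072, 0.2368]
force: [1.3, 1.1, 0.5]
gripper_force: 31.3
```

```bash
for i in 1 ; do python3 -m jog '{"linear":[[0,0,-1],[0,0,0]],"turn":[0,0]}' | egrep 'pos|^force|grip'; done;python3 -m jog '{"linear":[[0,0,-0.5],[0,0,0]],"turn":[0,0]}' | egrep 'pos|^force|grip'; python3 -m jog '{"linear":[[0,0,-0.5],[0,0,0]],"turn":[0,0]}' | egrep 'pos|^force|grip'
```

```text
tcp_pos: [0.5049, -0.0072, 0.2358]
force: [1.5, 3.9, 2.0]
gripper_force: 31.4
tcp_pos: [0.5049, -0.0072, 0.2353]
force: [1.4, 5.3, 3.9]
gripper_force: 31.5
tcp_pos: [0.505, -0.0071, 0.2349]
force: [2.8, 5.1, 2.9]
gripper_force: 31.6
```

```bash
python3 -m jog '{"linear":[[0.3,0.5,0],[0,0,-0.5],[0,0,0]],"turn":[0,0,0]}' | egrep 'pos|^force|grip'; python3 -m jog '{"linear":[[0.2,0.3,-0.3],[0,0,0]],"turn":[0,0]}' | egrep 'pos|^force|grip'
```

```text
tcp_pos: [0.5051, -0.0069, 0.2342]
force: [1.4, 2.5, 2.0]
gripper_force: 31.5
tcp_pos: [0.5052, -0.0067, 0.2338]
force: [1.8, 2.1, 2.1]
gripper_force: 31.4
```

```bash
python3 -m jog '{"linear":[[0.2,0.3,-0.5],[0,0,0]],"turn":[0,0]}' | egrep 'pos|^force|grip'; python3 -m jog '{"linear":[[0,0,-0.5],[0,0,0]],"turn":[0,0]}' | egrep 'pos|^force|grip'
```

```text
tcp_pos: [0.5053, -0.0064, 0.2332]
force: [0.8, 0.7, 1.3]
gripper_force: 31.3
tcp_pos: [0.5054, -0.0064, 0.2328]
force: [0.0, -0.7, 0.6]
gripper_force: 31.2
```

```bash
for i in 1 2 3; do python3 -m jog '{"linear":[[0,0,-0.5],[0,0,0]],"turn":[0,0]}' | egrep 'pos|^force'; done
```

```text
tcp_pos: [0.5054, -0.0063, 0.2324]
force: [0.5, -1.0, 0.7]
tcp_pos: [0.5054, -0.0063, 0.232]
force: [-0.1, -1.0, 1.3]
tcp_pos: [0.5054, -0.0063, 0.2316]
force: [0.2, -2.0, 4.8]
```

```bash
python3 -m jog '{"linear":[[0,-0.2,-0.3],[0,0,0]],"turn":[0,0]}' | egrep 'pos|^force';python3 -m jog '{"linear":[[0,0,0],[0,0,0],[0,0,0],[0,0,0],[0,0,0]],"turn":[0,0,0,0,0]}' 1; python3 -m jog '{"linear":[[0,0,10],[0,0,40],[0,0,50],[0,60,10],[0,60,0],[0,0,0]],"turn":[0,0,0,0,0,0]}'; python3 - <<'E'
from h import *
a=cv2.resize(save('top','w1.png')[178:238,273:333],(400,400),interpolation=2)
b=cv2.resize(save('side','w2.png')[165:245,290:370],(400,400),interpolation=2)
cv2.imwrite('pics/g4.png',np.hstack([a,b])[:,:,::-1])
E
```

```text
tcp_pos: [0.5054, -0.0064, 0.2314]
force: [-0.8, -1.8, 5.2]
t: 12.48
tcp_pos: [0.5054, -0.0064, 0.231]
tool_rot: [0.148, 0.989, 0.0, -0.0]
force: [0.4, -0.1, 0.7]
finger_gap: 1.0
gripper_force: 0.0
t: 13.22
tcp_pos: [0.5046, 0.117, 0.3422]
tool_rot: [0.145, 0.989, 0.0, 0.001]
force: [0.5, 0.4, -0.9]
finger_gap: 1.001
gripper_force: 0.0
```

View pics/g4.png

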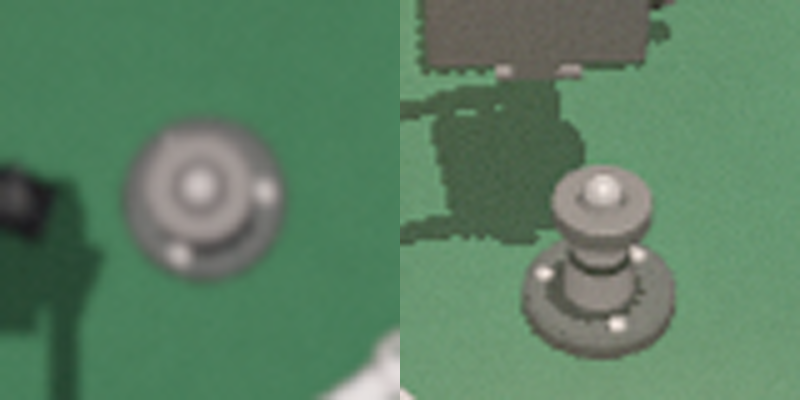

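The ring sits level on the upper band: the lower band is still visible at (600,265) in the crop and the ring's underside is at the upper one. So it is the 24 mm bore and the toggle goes left. Now the cover.

```bash
python3 -m jog '{"linear":[[-1,45,0],[-1,45,0],[0,35,0],[0,12,-10],[0,0,-30],[0,0,-25],[0,0,-15],[0,0,-4],[0,0,0]],"turn":[0.9,0.8,0,0,0,0,0,0,0]}' 1 20; python3 - <<'E'
from h import *
b=cv2.resize(save('side','c2.png')[90:210,265:385],(600,600),interpolation=2)
cv2.imwrite('pics/g5.png',b[:,:,::-1])
E
```

```text
t: 14.45
tcp_pos: [0.5038, 0.2501, 0.2572]
tool_rot: [0.075, 0.997, -0.0, 0.0]
force: [-0.5, -0.4, -0.4]
finger_gap: 1.004
gripper_force: 0.0
```

View pics/g5.png

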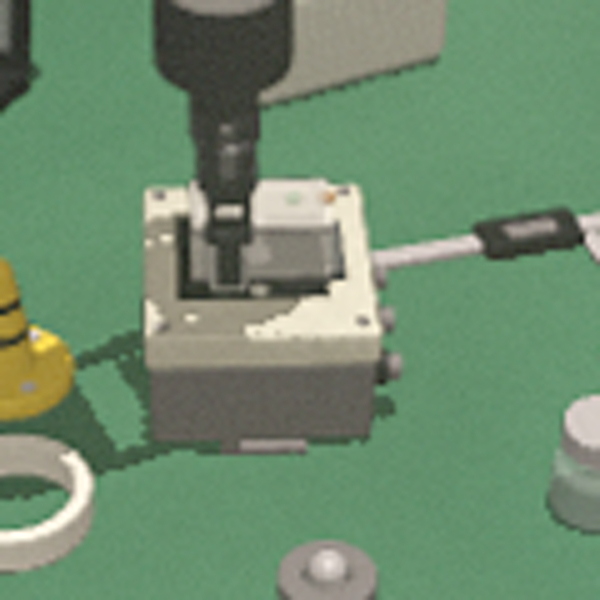

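The fingers straddle the cover near its front end (crop ≈(230,250)). Pinching and lifting along the hinge arc.

```bash
python3 -m jog '{"linear":[[0,3,0],[0,0,0],[0,0,0],[0,0,0],[0,0,0],[0,0,0]],"turn":[0,0,0,0,0,0]}' 0 25;  python3 -m jog '{"linear":[[3.8,-0.6,7.5],[3.8,-0.6,7.3],[5.5,-0.8,6.1],[5.5,-0.8,6.1],[0,0,0]],"turn":[0,0,0,0,0]}'
```

```text
t: 15.25
tcp_pos: [0.5036, 0.2566, 0.2589]
tool_rot: [0.075, 0.997, 0.004, 0.002]
force: [-2.5, 12.6, 5.6]
finger_gap: 0.583
gripper_force: 28.1
t: 15.88
tcp_pos: [0.5227, 0.2537, 0.2847]
tool_rot: [0.075, 0.997, 0.004, 0.002]
force: [2.4, 12.3, -2.4]
finger_gap: 0.586
gripper_force: 28.3
```

```bash
python3 -m jog '{"linear":[[6.9,1,4.6],[6.9,1,4.6],[7.8,-1.2,2.6],[7.8,-1.2,2.6],[8.2,-1.2,0.6],[8.2,-1.2,0.6],[8.1,-1.2,-1.4],[8.1,-1.2,-1.4],[0,0,0]],"turn":[0,0,0,0,0,0,0,0,0]}'; python3 - <<'E'
from h import *
b=cv2.resize(save('side','d2.png')[90:210,265:385],(600,600),interpolation=2)
cv2.imwrite('pics/g6.png',b[:,:,::-1])
E
```

```text
t: 17.0
tcp_pos: [0.5836, 0.246, 0.2973]
tool_rot: [0.074, 0.997, 0.001, -0.001]
force: [-2.6, 3.7, 0.0]
finger_gap: 0.582
gripper_force: 30.8
```

View pics/g6.png

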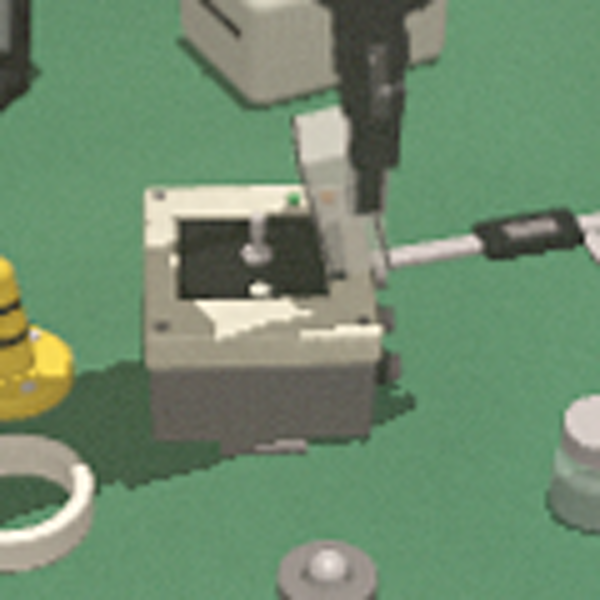

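The cover stands nearly upright and the toggle is exposed in the middle: pivot at crop (258,250), tip at (260,212). I'll release it, back off up and toward the robot, and compute the toggle position.

```bash
python3 -m jog '{"linear":[[0,0,0],[0,0,0],[0,0,0],[0,0,20],[0,0,50],[-20,-10,30],[-40,-15,0],[-10,-10,0],[0,0,0]],"turn":[0,0,0,0,0,0,0,0,0]}' 1; python3 -m jog '{"linear":[[0,0,0],[0,0,0],[0,0,0]],"turn":[0,0,0]}' 0 40;python3 - <<'E'
from h import *
print(at('side',265+260.5/5-.5,90+212.5/5-.5,.110),at('side',265+258.5/5-.5,90+252.5/5-.5,.082))
b=cv2.resize(save('side','e2.png')[90:210,265:385],(400,400),interpolation=2)
a=cv2.resize(save('top','e1.png')[160:240,176:256],(400,400),interpolation=2)
cv2.imwrite('pics/g7.png',np.hstack([a,b])[:,:,::-1])
E
```

```text
t: 18.18
tcp_pos: [0.5141, 0.21, 0.3971]
tool_rot: [0.075, 0.997, 0.0, 0.0]
force: [1.3, -0.4, 0.2]
finger_gap: 0.999
gripper_force: 0.0
t: 18.55
tcp_pos: [0.5146, 0.2108, 0.3965]
tool_rot: [0.074, 0.997, -0.0, -0.0]
force: [-0.4, -0.3, 0.2]
finger_gap: 0.375
gripper_force: 0.0
[0.52531414 0.25380072 0.11      ] [0.5241277  0.25393986 0.082     ]
```

View pics/g7.png

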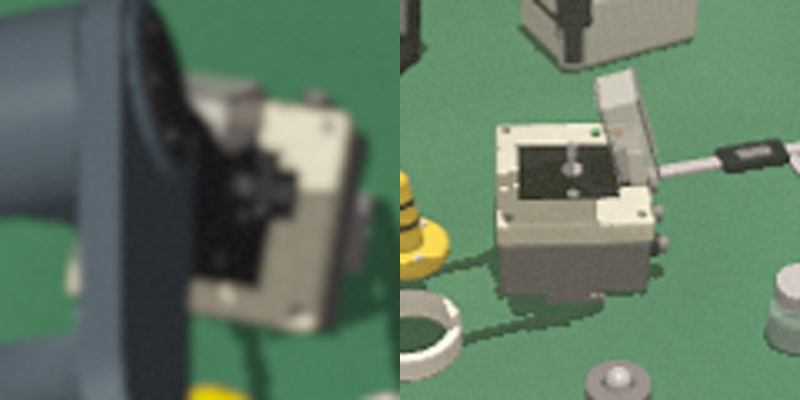

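The cover stays open and the toggle is at about (0.524, 0.254). I come down on its right (-y) side with the fingers shut.

```bash
python3 -m jog '{"linear":[[0,10,-10],[0,6,-40],[0,0,-40],[0,0,-20],[0,0,-8],[0,0,-5],[0,0,0]],"turn":[0,0,0,0,0,0,0]}' 0;python3 -m jog '{"linear":[[0.4,3,0],[0.4,3,0],[0.4,3,0],[0,0,0]],"turn":[0,0,0,0]}'
```

```text
t: 19.52
tcp_pos: [0.5143, 0.2267, 0.2742]
tool_rot: [0.074, 0.997, 0.0, 0.0]
force: [-0.2, -0.3, -0.4]
finger_gap: -0.0
gripper_force: 0.0
t: 20.02
tcp_pos: [0.5153, 0.2359, 0.2741]
tool_rot: [0.074, 0.997, 0.0, 0.0]
force: [-0.6, 0.6, -0.2]
finger_gap: -0.002
gripper_force: 0.0
```

```bash
for i in 1 2 ; do python3 -m jog '{"linear":[[0.4,2.5,0],[0.4,2.5,0],[0,0,0]],"turn":[0,0,0]}'|egrep 'pos|^force'; done
```

```text
tcp_pos: [0.5161, 0.2407, 0.274]
force: [-0.2, 0.3, 0.4]
tcp_pos: [0.5169, 0.2458, 0.2739]
force: [0.4, -0.6, 1.1]
```

```bash
for i in 1 2 ; do python3 -m jog '{"linear":[[0.3,2,0],[0,0,0]],"turn":[0,0]}'|egrep 'pos|^force'; done;  python3 - <<'E'
from h import *
b=cv2.resize(save('side','f2.png')[120:170,290:340],(600,600),interpolation=2)
cv2.imwrite('pics/g8.png',b[:,:,::-1])
E
```

```text
tcp_pos: [0.5172, 0.2477, 0.2738]
force: [-0.4, -0.7, 0.3]
tcp_pos: [0.5174, 0.2497, 0.2737]
force: [0.4, -0.3, 0.1]
```

View pics/g8.png

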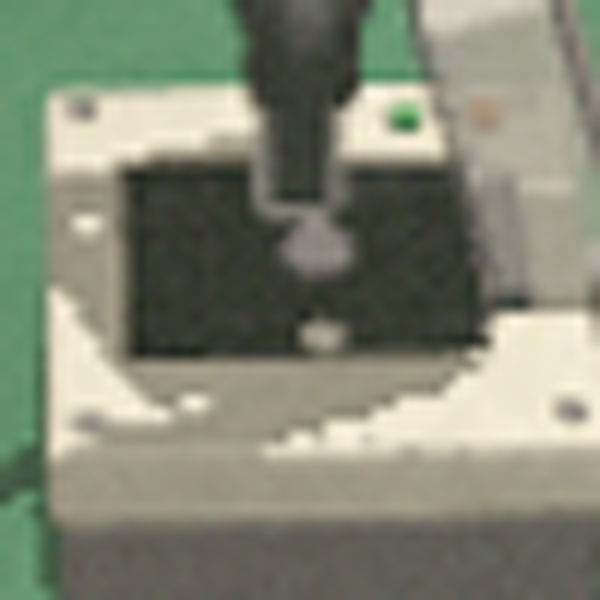

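The finger is in front of the toggle stem (base at crop (318,245)), and the large dot is at (322,332). I keep pushing until the stop is felt.

```bash
for i in 1 2 3 ; do python3 -m jog '{"linear":[[0.2,1.5,0],[0,0,0]],"turn":[0,0]}'|egrep 'pos|^force'; done
```

```text
tcp_pos: [0.5176, 0.2511, 0.2739]
force: [-1.1, -1.3, 0.0]
tcp_pos: [0.5179, 0.2527, 0.274]
force: [-0.2, -0.5, 0.5]
tcp_pos: [0.5181, 0.2541, 0.274]
force: [-0.3, -1.1, 1.0]
```

```bash
for i in 1 2 3 4; do python3 -m jog '{"linear":[[0.2,1.2,0],[0,0,0]],"turn":[0,0]}'|egrep 'pos|^force'; done
```

```text
tcp_pos: [0.5182, 0.2549, 0.2741]
force: [-1.0, -4.1, 3.6]
tcp_pos: [0.5183, 0.2559, 0.2743]
force: [-2.4, -5.5, 5.3]
tcp_pos: [0.5184, 0.2565, 0.2743]
force: [-1.0, -8.7, 6.2]
tcp_pos: [0.5186, 0.257, 0.2743]
force: [-2.0, -11.3, 6.8]
```

```bash
python3 -m jog '{"linear":[[0,-10,0],[0,-10,0],[0,0,50],[0,0,55],[0,0,15],[0,0,0]],"turn":[0,0,0,0,0,0]}';  python3 - <<'E'
from h import *
b=cv2.resize(save('side','h2.png')[120:170,290:340],(600,600),interpolation=2)
cv2.imwrite('pics/g9.png',b[:,:,::-1])
E
```

```text
t: 23.82
tcp_pos: [0.5189, 0.2389, 0.3946]
tool_rot: [0.074, 0.997, 0.001, 0.001]
force: [-0.0, 0.5, -0.1]
finger_gap: 0.001
gripper_force: 0.0
```

View pics/g9.png

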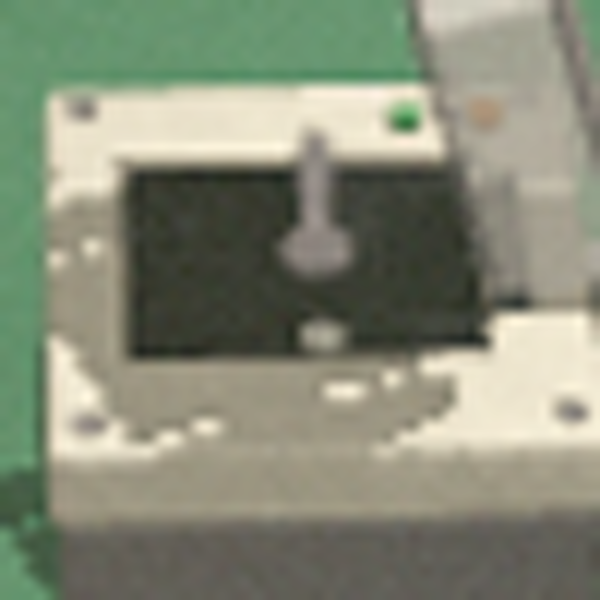

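Toggle base is at crop (318,245) with its tip at (315,130), so it leans away from the side camera. That makes 12 pictures viewed, over the limit of 10, so I will view no more and check with numbers from here on.

```bash
python3 - <<'E'
from h import *
a=cv2.imread('pics/e2.png',0);b=cv2.imread('pics/h2.png',0)
print(a[124:146,311:322]);print(b[124:146,311:322])
c=np.array([.524,.254,.08]);y=np.array([.15,.989,0])
for t in(0,.35,.45): print(t,proj('side',c+.031*(np.sin(t)*y+[0,0,np.cos(t)])))
print(proj('side',c))
E
```

```text
[[131 135 134 130 130 135 132 132 132 135 130]
 [133 132 130 131 134 131 132 134 129 131 131]
 [127 125 121 127 127 123 128 122 125 126 126]
 [202 199 197 195 221 226 228 227 226 227 228]
 [225 225 226 225 230 231 232 232 230 232 234]
 [229 230 230 228 229 229 228 227 227 229 218]
 [231 231 226 225 226 227 227 228 227 229 229]
 [231 230 229 227 227 227 230 229 233 233 234]
 [237 235 236 234 211 198 216 214 212 213 215]
 [157 157 157 157 152 153 166 144 126 129 131]
 [ 56  58  56  63 118 137 124  77  57  63  62]
 [ 68  64  65  68 122 137 115  78  64  64  66]
 [ 70  69  64  65 125 137 122  77  66  66  63]
 [ 66  68  69  62 107 128  98  70  63  66  58]
 [ 59  58  57  63  99 128 116  74  55  66  63]
 [ 58  59  60 116 128 130 175 176 113  61  64]
 [ 62  53  92 128 134 127 170 193 127  58  63]
 [ 53  54  85 128 134 131 184 187 120  66  69]
 [ 56  63  56  86 113 108 127 118  80  63  64]
 [ 57  57  57  54  70  67  73  64  63  65  64]
 [ 59  59  56  53  56  51  67  65  65  65  65]
 [ 57  55  56  57  55  54  58  60  67  69  69]]
[[131 134 132 131 133 133 131 132 132 130 133]
 [135 131 131 132 
[... 401 characters left out ...]
27]
 [ 52  50  48  71 129 143 105  68  57  59  61]
 [ 59  56  50  72 130 142 104  66  68  61  65]
 [ 54  59  54  58 122 138  97  67  62  68  67]
 [ 55  53  54  54 127 142  98  66  66  67  60]
 [ 59  55  56  59 126 149 106  67  66  71  67]
 [ 59  53  58 113 135 136 131 115  79  67  63]
 [ 53  57  97 128 132 132 134 131  87  63  66]
 [ 58  53  84 127 135 133 135 134  85  58  63]
 [ 54  54  62  86 111 107 103  87  64  56  65]
 [ 59  61  55  59  67  69  62  59  59  59  60]
 [ 55  61  59  58  55  54  56  59  58  58  59]
 [ 58  55  58  56  63  58  53  56  59  61  64]]
0 [[316.14135646 131.7202013 ]]
0.35 [[315.97811277 130.20278402]]
0.45 [[315.93512615 130.00221336]]
[[316.15440152 140.55269693]]
```

The tip moved up about 1.7 px (1.7 px predicted for 0.45 rad), and the force rise at the end shows the stop was reached. Now I re-pinch the cover and close it by the reverse arc.

```bash
python3 -m jog '{"linear":[[0,0,0],[20,3,0],[35,4,0],[10,1,0],[0,0,0],[0,0,-25],[0,0,-40],[0,0,-25],[0,0,-7],[0,0,0]],"turn":[0,0,0,0,0,0,0,0,0,0]}' 1 25;python3 -m jog '{"linear":[[0,0,0],[0,0,0],[0,0,0],[0,0,0],[0,0,0]],"turn":[0,0,0,0,0]}' 0 25
```

```text
t: 25.12
tcp_pos: [0.5833, 0.2469, 0.2969]
tool_rot: [0.074, 0.997, -0.0, -0.001]
force: [-0.5, 0.5, 0.4]
finger_gap: 1.002
gripper_force: 0.0
t: 25.75
tcp_pos: [0.5842, 0.2463, 0.2983]
tool_rot: [0.074, 0.997, -0.0, 0.001]
force: [-0.8, -4.9, 6.9]
finger_gap: 0.58
gripper_force: 27.9
```

```bash
python3 -m jog '{"linear":[[-8.1,1.2,1.4],[-8.1,1.2,1.4],[-8.2,1.2,-0.6],[-8.2,1.2,-0.6],[-7.8,1.2,-2.6],[-7.8,1.2,-2.6],[-6.9,1,-4.6],[-6.9,1,-4.6],[0,0,0]],"turn":[0,0,0,0,0,0,0,0,0]}'; python3 -m jog '{"linear":[[-5.5,0.8,-6.1],[-5.5,0.8,-6.1],[-3.8,0.6,-7.3],[-3.8,0.6,-7.3],[0,0,0]],"turn":[0,0,0,0,0]}'
```

```text
t: 26.88
tcp_pos: [0.5226, 0.2555, 0.2849]
tool_rot: [0.074, 0.997, -0.0, 0.002]
force: [1.8, -4.8, 1.8]
finger_gap: 0.578
gripper_force: 26.4
t: 27.5
tcp_pos: [0.5044, 0.2582, 0.2601]
tool_rot: [0.074, 0.997, -0.0, 0.002]
force: [-0.1, -7.4, 16.4]
finger_gap: 0.579
gripper_force: 29.4
```

```bash
python3 -m jog '{"linear":[[0,0,-0.5],[0,0,0],[0,0,0],[0,0,0],[0,0,0],[0,0,20],[0,0,50],[0,0,50],[-20,-20,20],[-50,0,0],[0,0,0]],"turn":[0,0,0,0,0,0,0,0,0,0,0]}' 1; python3 - <<'E'
from h import *
im=save('side','k2.png')[:,:,::-1]; o=cv2.imread('pics/side0.png')
d=cv2.absdiff(im,o).max(2); print('max diff cover',[(y,x) for y,x in np.argwhere(d[120:150,290:345]>40)][:40], (d[120:150,290:345]>40).sum())
dd=(d[120:400,200:640]>50).astype(np.uint8);n,l,s,c=cv2.connectedComponentsWithStats(dd);print([(s[i][0]+200,s[i][1]+120,s[i][2],s[i][3],s[i][4]) for i in range(1,n) if s[i][4]>8])
g,h=cv2.cvtColor(o,6),cv2.cvtColor(im.copy(),6)
print(g[118:142:2,298:336:3]);print(h[118:142:2,298:336:3])
E
```

```text
t: 28.88
tcp_pos: [0.4293, 0.2385, 0.3967]
tool_rot: [0.074, 0.997, -0.001, -0.002]
force: [1.2, 0.6, -0.1]
finger_gap: 1.002
gripper_force: 0.0
max diff cover [] 0
[(np.int32(294), np.int32(154), np.int32(4), np.int32(4), np.int32(12)), (np.int32(263), np.int32(156), np.int32(32), np.int32(31), np.int32(423)), (np.int32(253), np.int32(162), np.int32(8), np.int32(5), np.int32(20)), (np.int32(200), np.int32(168), np.int32(56), np.int32(44), np.int32(1188)), (np.int32(257), np.int32(186), np.int32(16), np.int32(6), np.int32(36)), (np.int32(321), np.int32(198), np.int32(19), np.int32(15), np.int32(94)), (np.int32(343), np.int32(287), np.int32(24), np.int32(23), np.int32(367))]
[[131 130 129 132 134 132 133 133 133 133 130 133 135]
 [133 133 134 134 134 134 135 130 134 133 134 130 133]
 [132 133 136 133 134 134 133 134 131 134 132 135 135]
 [133 135 129 134 133 133 136 132 133 133 131 133 133]
 [128 130 182 172 174 195 203 203 204 202 207 130 151]
 [205 220 219 220 221 217 218 219 216 217 210 203 145]
 [225 226 214 214 216 215 215 216 198 210 207 180 229]
 [225 231 218 216 218 218 215 21
[... 204 characters left out ...]
9 129 138 154 135 128 126 124 138 224]]
[[133 131 132 131 134 130 130 132 134 128 131 132 134]
 [127 130 133 135 130 135 134 135 132 133 133 132 131]
 [131 132 135 133 134 133 134 136 136 133 135 133 136]
 [131 133 133 135 132 134 134 134 135 130 131 133 131]
 [129 129 158 182 184 175 190 204 204 202 204 131 150]
 [206 220 224 219 219 219 220 217 215 216 211 200 145]
 [223 228 216 215 216 216 215 215 197 211 208 180 230]
 [225 231 216 217 216 217 216 214 214 214 214 234 228]
 [224  68 212 201 202 202 219 202 204 205 207 181 233]
 [226  60 136 131 125 121 126 125 116 117 113 121 229]
 [230  62 137 128 128 127 158 127 130 128 125 140 227]
 [228  62 140 126 128 140 153 135 129 130 128 138 224]]
```

```bash
python3 -c "
from station import *
print(sign_off())"
```

```text
the job is handed in; nothing more can be done
None
```

I handed the job in with the clipboard ring level at the upper band (24 mm bore), the toggle flipped left and the cover closed again. I viewed 12 pictures against the limit of 10, and sign-off gave no verdict.

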